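# Press a pellet: screw the press spindle down and pump up the load

## Robot

A 7-joint arm with a two-finger parallel gripper is mounted at the origin on a cart in front of the work surface, level with it; the furniture and walls round the work are solid. World frame = base frame: x ahead of the robot, y to its left, z up, the work surface at z = 0. Lengths are in mm, angles in rad, forces in N, time in s.
With the tool pointing down it reaches from about 400 to 875 mm from the base axis. Payload 6.5 kg.
Tool frame: the origin (TCP) lies between the finger pads; the fingertips stand 17 mm ahead of it and the grasp point (between the pads) lies 2 mm behind it; z points along the fingers, y is the line along which they close (so a half turn about z gives the same grasp; the last joint's range is limited). The gripper opens to 85 mm and grips with 20 to 120 N. Pads are 22 mm wide; open, the fingers measure 114 mm over their backs; the gripper's body (76 mm by 85 mm) begins 54 mm behind the grasp point. The pads swing forward as they close: fully open they stand 13 mm farther back than shut.
Start: joints at [-1.283, 0.536, -0.004, 1.538, 0.003, 1.067, -0.071], TCP at [225.197, 609.735, 248.29] pointing down, gripper open.
Joint ranges: [-2.7, 2.7], [-0.37, 2.16], [-1.27, 1.26], [0.24, 2.4], [-1.31, 4.45], [0.19, 1.91], [-2.76, 2.76]. Speed limits (rad/s): [2.39, 2.39, 3.14, 3.14, 3.14, 3.14, 3.14].

## Interface

Orientations are given as a rotation vector (axis times angle).
In Python, from station import get_state, grab_frame, close_job gives the robot as it stands.
- The arm moves only by the shell command python3 -m pendant 'ROWS' [OPENING] [FORCE]. ROWS is JSON, one flat list of numbers, 6 for each row, row after row: the shift along the tool's x, y, z each as a share of 20 mm, from -1 to 1, then the turn, a rotation vector about the tool's x, y, z each as a share of 6 degrees, from -1 to 1. In form: [x, y, z, ax, ay, az, x, y, z, ax, ay, az, ...]. A call has exactly 8 rows; each row shifts and turns the commanded pose from where the row before left it, along the tool's axes as they then stand; what a row does not reach is not made up. A row lasts 1/10 s, in which the tool goes at most 50 mm and 8.59 degrees, less where a joint would pass 70% of its speed; a pose out of reach is approached as far as the arm can. A call with a number of a shift or a turn outside -1 to 1 is refused whole. A call with a gripper value outside its range is refused whole. OPENING is the closure, from -1 (fully open) to 1 (shut), set as the call begins (- or left out, the last holds). The fingers move at their own pace and stop on an object; FORCE is the grip in N (left out, the last holds). Time passes only in rows, so rows that do not move let the fingers close, or fill a call up. It gives the time, the measured TCP pose, the force, the opening and the grip force at its end, in the units of the state.
- get_state(): the state, without advancing time (a new reading comes with each control period).
- grab_frame(name): name is "scene" or "side" or "wrist"; returns a dict with "color" (384x512x3 uint8, red, green, blue), "depth" (384x512 float32, mm along the optical axis (not along the pixel's ray), 0 where there is no reading), "vfov" (degrees; the focal length in pixels is half the picture's height over the tangent of half this angle, whatever the lens; pixels are square), "cx", "cy" (the principal point, pixels), "k1" (the pictures are not rectified: a ray, as slopes to the right and down, at radius r is drawn at 1 + k1 r^2 times it, then the intrinsics apply), "R" (3x3) and "t" (3): a world point X has camera coordinates R X + t; the wrist camera has in their place "mount" (4x4, takes a point from camera to tool coordinates, whose origin is the TCP and whose axes are the flange's). Camera axes: x right, y down, z forward; pixel columns grow to the right and rows downward; lengths in mm; the calibration is good to about 2 mm. A picture is of the moment at which its call begins: read the wrist's pose just before it.
- close_job(): hands the job in; it is judged then, once.
The state is a dict: "time": time; "q": joint angles; "joint_velocities": joint speeds; "effort": joint torques, N m; "ee_pos": TCP position; "tool_rot": TCP orientation; "contact_force": force on the tool from outside, world axes, zero at the start; "wrist_torque": the same for the moment, N m; "finger_gap": finger opening in mm; "finger_force": force on a finger pad.
Only numpy, scipy, OpenCV 4.12 (cv2) and the standard library are available. Lean on these libraries where they do the work, as an engineer would, in place of code of your own. Each camera call takes 0.05 s, during which the arm holds its last target. There are 200 camera calls.

## Task

Load the pellet die in the small hydraulic press: turn the handwheel clockwise to bring the spindle down until it is snug on the die and the gauge needle stands in the yellow band, then pump the lever until the needle stands in the green band, never into the red. Put the load on with the pump and not with the wheel, leave the lever up and the press under load, and leave the bottle, beaker, timer and vial where they stand.

Things in the scene. Friction and masses are not known exactly. Their poses are not given: they have to be found in the camera images.
- press: Benchtop hydraulic pellet press, fixed: white base 150 x 140 x 52 mm, steel columns 54 mm left and right of the axis, crosshead 136 to 164 mm above the table, spindle through its middle with a handwheel on top. Origin on the table under the spindle axis; -x is its front (sloping console with the gauge reaches 145 mm from the axis), +y its left, z up. Relief valve already shut.
- wheel_center (a point): Centre of the handwheel at mid-height of its rim, about 208 mm up, sinking as it turns; frame turns with the wheel, z up. Rim: round bar 12 mm thick, radius 49 mm to its middle. Hub 26 mm wide, top just below the rim. Three 10 mm spokes at 0, 120, 240 degrees from x (yellow dot at 0) slope to 14 mm lower at the hub: pinch the rim from above between spokes. Crosshead top 45 mm below the rim.
- handwheel (a joint): Angle of the handwheel in rad: grows clockwise seen from above, which lowers the spindle (12 mm a turn). Stiff: about 9 N at the rim; it stays where it is left. Starts 2.5 to 5 rad before the spindle meets the punch.
- pad_face (a point): Middle of the underside of the dark steel pad (33 mm wide) on the spindle's lower end. The spindle's brass nut sits on the load cell's stiff spring, so spindle and wheel rise a little (at most 6 mm) as the load grows.
- punch_top (a point): Middle of the top of the die's punch (28 mm wide), straight under the pad. The die (48 mm wide, 36 mm high) stands centred on the ram; how far its punch stands out depends on the fill.
- gauge_needle (a joint): Load gauge reading: angle of its black needle in rad, clockwise from the zero stop at the lower left. 0 no load, yellow band 0.25 to 1.10, green band 2.75 to 3.55, red from 3.95 to the end of the scale at 4.71. Once the spindle bears on the die, 0.1 rad of the wheel adds about 0.15, a full stroke of the pump about 0.8.
- gauge_face (a point): Centre of the gauge's dial, 67 mm wide, on the sloping console at the front; z looks out of the face (45 degrees up, towards the press's front), x points up the face.
- pump_lever (a joint): Angle of the pump lever in rad: 0 up at rest (38 degrees above level, pointing to the press's front), 0.66 right down (level). A spring lifts it again; a ratchet pumps only on the way down, in clicks of 0.13 rad, and holds the load. About 10 to 15 N at the grip.
- lever_grip (a point): Point on the axis of the lever's red grip, 160 mm from the pivot; the grip is a round bar 21 mm thick, from 115 to 195 mm from the pivot. Pinch it from above, with the fingers at its left and right, or press it down.
- lever_pivot (a point): Axis of the pump lever, at the right side of the base 36 mm above the table; the lever swings in the upright plane of the press's x and z through this point. The point's frame is that of the press.
- ram (a joint): Rise of the ram that carries the die, in m: 0 at the start, about 0.0012 to 0.0015 more with each full stroke of the pump, at most 0.0065; so the pump alone cannot load the die.
- amber_bottle: Amber reagent bottle with a black cap, 68 mm wide, 142 mm high; origin under its centre. Stays where it is.
- beaker: Glass beaker of transfer pipettes, 76 mm wide, 151 mm high; origin under its centre. Stays where it is.
- timer: White lab timer lying flat, 61 x 65 x 18 mm; origin under its centre. Stays where it is.
- small_vial: Small amber vial with a black cap, 23 mm wide, 46 mm high; origin under its centre. Stays where it is.

How it is judged:
By the outcome, as a careful person would: the job done as asked, in the order asked, and still so for the second after the job is handed in, with the robot touching nothing.
It also fails if it takes over 72 s, if anything falls off the work surface, if the arm or the gripper's body presses on something with over 40 N, if the wrist force passes 120 N, or if a joint passes its speed limit or range.

## Working session

There is one attempt and no reset: what is moved stays moved. The work goes in short steps, Python scripts to look and compute and a shell command to move; the robot and the scene stay as the last step left them, time stands still between calls to the robot, and variables do not carry over. Pictures are saved under pics/ and viewed, at most 10 in all, crops included, and the job is handed in when it is done.

```bash
ls; mkdir -p pics
cat > h.py <<'E'
import numpy as np,cv2
from station import get_state,grab_frame
from scipy.spatial.transform import Rotation as Ro
def save(n,f): cv2.imwrite(n,f["color"][:,:,::-1])
def K(f):
    F=192/np.tan(np.radians(f["vfov"])/2); return F
def slopes(f,u,v):
    F=K(f); p=np.stack([(np.asarray(u,float)-f["cx"])/F,(np.asarray(v,float)-f["cy"])/F],-1)
    s=p.copy()
    for _ in range(15): s=p/(1+f["k1"]*(s**2).sum(-1,keepdims=True))
    return s
def ext(f,st=None):  # camera->world R,t
    if "R" in f: R=np.array(f["R"]).T; return R,-R@np.array(f["t"])
    M=np.array(f["mount"]); T=Ro.from_rotvec(st["tool_rot"]).as_matrix()
    return T@M[:3,:3], T@M[:3,3]+np.array(st["ee_pos"])
def ray(f,u,v,st=None):
    s=slopes(f,u,v); R,o=ext(f,st)
    return o,np.concatenate([s,np.ones(s.shape[:-1]+(1,))],-1)@R.T
def cloud(f,st=None):
    v,u=np.mgrid[:384,:512]; o,d=ray(f,u,v,st); return o+d*f["depth"][...,None]
def onplane(f,u,v,z,st=None):
    o,d=ray(f,u,v,st); return o+d*((z-o[2])/d[...,2:3])
def proj(f,X,st=None):
    R,o=ext(f,st); c=(np.asarray(X)-o)@R; s=c[...,:2]/c[...,2:3]
    s=s*(1+f["k1"]*(s**2).sum(-1,keepdims=True)); return s*K(f)+[f["cx"],f["cy"]]
E
python3 - <<'E'
from h import *
import pickle
s=get_state(); print(s)
for n in("scene","side","wrist"):
    f=grab_frame(n); pickle.dump((f,s),open(n+".pkl","wb")); save(f"pics/{n}0.png",f); print(n,f["vfov"],f["k1"],ext(f,s))
a=cv2.imread("pics/scene0.png")
E
```

```text
pics
{'time': 0.0, 'q': array([-1.2832297 ,  0.53713955, -0.00444715,  1.53886421,  0.00259474,
        1.06727038, -0.07118908]), 'joint_velocities': array([ 0.00047922,  0.00041689, -0.00065958, -0.00022603, -0.00194946,
       -0.000159  ,  0.00124427]), 'effort': array([ 4.35520469e-04, -5.83405924e+01,  1.04939807e+00, -2.59100783e+01,
        1.24790988e-02,  9.46387678e-03, -1.76689844e-05]), 'ee_pos': array([224.98637968, 609.19439988, 247.43369177]), 'tool_rot': array([-5.52634472e-01, -3.09241843e+00,  2.61655319e-03]), 'contact_force': array([ 0.13383837, -0.39711134, -0.55147765]), 'wrist_torque': array([ 0.00978686,  0.06113342, -0.01490608]), 'finger_force': 0.0, 'finger_gap': 85.73618295134574}
scene 46.03046901746928 -0.13695144523157088 (array([[ 0.71415665, -0.3645565 ,  0.59756074],
       [-0.69959848, -0.40012983,  0.59199501],
       [ 0.02328625, -0.84082976, -0.54079855]]), array([-279.41575701, -751.98719124,  883.84006299]))
side 43.80639236711171 -0.15213821877802103 (array([[ 0.90275442, -0.25450254,  0.34678944],
       [-0.43001474, -0.55462291,  0.71237683],
       [ 0.01103566, -0.7922259 , -0.61012813]]), array([  28.70203099, -994.60118231,  991.97298893]))
wrist 69.25493146648465 -0.037970107994294705 (array([[ 0.34684388,  0.90449101,  0.24818407],
       [ 0.93792211, -0.33414176, -0.09301294],
       [-0.00120071,  0.26503829, -0.96423714]]), array([163.25248101, 633.88902693, 373.15047524]))
```

View pics/scene0.png

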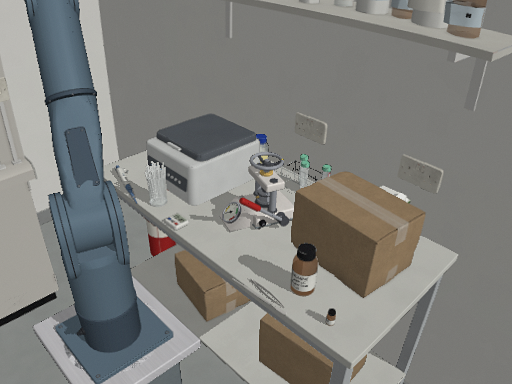

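View pics/side0.png

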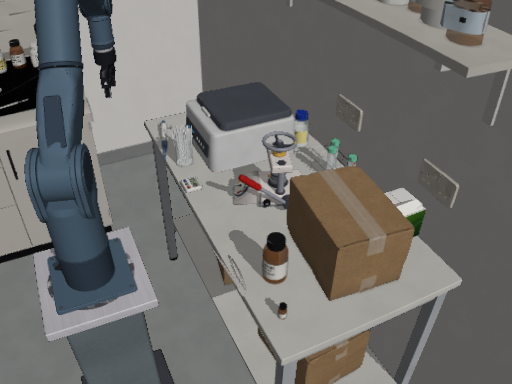

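The scene picture shows the press with its wheel at about (266,160), red lever grip at (250,204) and gauge at (232,212). The side picture shows the wheel at (280,142) and the grip at (250,183). The carton stands to the right of the press and the centrifuge to its left.

Run:
```python
from h import *
import pickle
for n,(x0,x1,y0,y1) in (("scene",(215,300,145,235)),("side",(225,310,130,210))):
    f,s=pickle.load(open(n+".pkl","rb")); C=cloud(f); c=f["color"].astype(int); r,g,b=c[...,0],c[...,1],c[...,2]
    m=np.zeros(r.shape,bool); m[y0:y1,x0:x1]=1
    red=m&(r>130)&(g<60)&(b<60); yel=m&(r>150)&(g>120)&(b<90)
    P=C[red]; print(n,"red",len(P),P.mean(0),np.ptp(P,axis=0)); 
    q=P-P.mean(0); print(np.linalg.svd(q,full_matrices=False)[2][0])
    print("yel",np.argwhere(yel)[:,::-1].tolist()[:12],C[yel][:12].round().tolist())
    top=m&(C[...,2]>195)&(C[...,2]<225); P=C[top]; print("wheel",len(P),P.mean(0),P.min(0),P.max(0))
    A=np.c_[2*P[:,:2],np.ones(len(P))]; x=np.linalg.lstsq(A,(P[:,:2]**2).sum(1),rcond=None)[0]; print("circ",x[:2],np.sqrt(x[2]+x[0]**2+x[1]**2))
    for h in (150,): 
        t=m&(abs(C[...,2]-162)<6); P=C[t]; rc=cv2.minAreaRect(P[:,:2].astype(np.float32)); print("head",len(P),rc)
f,s=pickle.load(open("scene.pkl","rb")); C=cloud(f)
for nm,(u,v) in dict(carton=(330,190),cartoncorner=(296,215),centrif=(215,190),bottle=(306,250),beaker=(157,170),timer=(176,222),vial=(332,313),gtop=(288,170),green=(304,158),green2=(326,170)).items(): print(nm,C[v,u].round())
```

```text
scene red 99 [502.09802457  32.97796209 144.7387627 ] [823.28552319 807.86543212 773.82824138]
[ 0.59337033  0.57860644 -0.55957684]
yel [[282, 159], [260, 171], [270, 171], [271, 171], [272, 171], [269, 172], [270, 172], [271, 172], [272, 172], [266, 173], [267, 173], [268, 173]] [[678.0, 75.0, 215.0], [628.0, 121.0, 171.0], [651.0, 99.0, 172.0], [654.0, 98.0, 171.0], [656.0, 95.0, 171.0], [639.0, 92.0, 175.0], [646.0, 95.0, 172.0], [651.0, 94.0, 170.0], [655.0, 94.0, 168.0], [634.0, 100.0, 170.0], [635.0, 97.0, 171.0], [639.0, 96.0, 170.0]]
wheel 395 [637.05868243  97.75933441 209.39350173] [581.80363759 -80.53233534 195.19313126] [692.13311431 160.73179202 217.49317487]
circ [630.3007268   57.71176182] 69.25526191889104
head 484 ((607.1165161132812, 137.55035400390625), (425.8151550292969, 158.96249389648438), 65.97813415527344)
side red 109 [510.28463127  40.73426467 137.53436108] [58.67253924 29.48415948 53.42185737]
[ 0.73219436 -0.27847596 -0.62156461]
yel [[295, 142], [282, 152], [283, 152], [284, 152], [285, 152], [278, 153], [279, 153], [280, 153], [281, 153], [282, 153], [283, 153], [284, 153]] [[675.0, 73.0, 217.0], [646.0, 100.0, 173.0], [29.0, -995.0, 992.0], [652.0, 98.0, 172.0], [654.0, 94.0, 174.0], [632.0, 100.0, 172.0], [637.0, 101.0, 170.0], [640.0, 101.0, 170.0], [639.0, 94.0, 174.0], [642.0, 92.0, 174.0], [645.0, 91.0, 174.0], [650.0, 93.0, 172.0]]
wheel 766 [619.20120182   2.94569558 206.28199541] [ 571.07472557 -189.23020602  195.02933258] [690.05281094 159.50300369 220.33095509]
circ [611.43755052  -0.9627869 ] 117.35319246083294
head 436 ((579.0616455078125, 73.5924072265625), (459.72064208984375, 185.01353454589844), 77.3259506225586)
carton [ 664. -128.  199.]
cartoncorner [-279. -752.  884.]
centrif [581. 292.  41.]
bottle [ 464. -212.  139.]
beaker [417. 394. 141.]
timer [387. 262.  12.]
vial [ 416. -348.   45.]
gtop [933. 260.   1.]
green [879. 144. 120.]
green2 [876.  40. 116.]
```

Run:
```python
from h import *
a=cv2.imread("pics/scene0.png")[120:250,190:350];b=cv2.imread("pics/side0.png")[110:220,200:340]
a=cv2.resize(a,(480,390),interpolation=3); b=cv2.resize(b,(420,330),interpolation=3)
o=np.zeros((400,800,3),np.uint8)
o[:390,:400]=a[:,:400]; o[:330,400:]=b[:,:400]; cv2.imwrite("pics/crop0.png",o)
```

```text
(no output)
```

View pics/crop0.png

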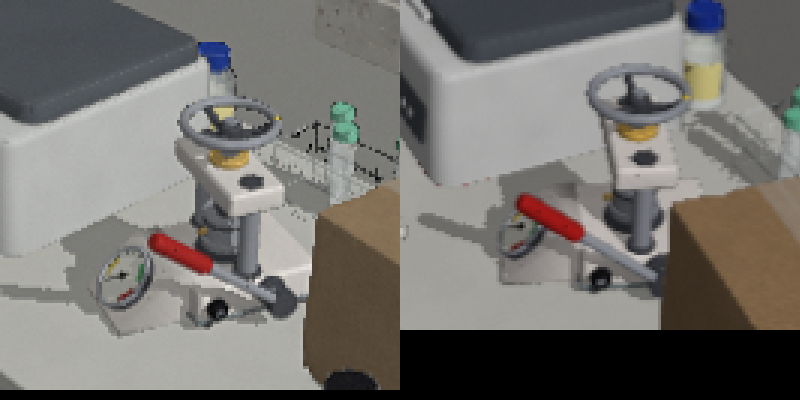

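The enlarged crops confirm it: the press faces the robot with a yaw of about -21°, the yellow dot is on the far right of the rim, the needle stands at zero, and the lever is up with a gap to the carton. I'll move the wrist camera over the press next.

```bash
cat >> h.py <<'E'
def tool(d,st=None):
    st=st or get_state(); return (Ro.from_rotvec(st["tool_rot"]).as_matrix().T@np.asarray(d,float))/20
E
python3 - <<'E'
from h import *
import pickle
f,s=pickle.load(open("scene.pkl","rb")); C=cloud(f)
for u,v in((200,130),(250,150),(160,150)): print(C[v,u].round())
print(tool([590-225,75-609,90])); print(Ro.from_rotvec(s["tool_rot"]).as_matrix().round(3))
E
```

```text
[656. 461. 190.]
[754. 297. 137.]
[490. 481. 158.]
[-26.36900348 -18.73167294  -4.4724249 ]
[[-0.938  0.346 -0.   ]
 [ 0.346  0.938 -0.002]
 [-0.    -0.002 -1.   ]]
```

```bash
python3 -m pendant '[-0.4,-0.3,-0.56,0,0,0,-0.8,-0.6,-0.56,0,0,0,-0.9,-0.62,-0.56,0,0,0,-0.9,-0.62,-0.56,0,0,0,-0.9,-0.62,-0.56,0,0,0,-0.9,-0.62,-0.56,0,0,0,-0.9,-0.62,-0.56,0,0,0,-0.9,-0.62,-0.56,0,0,0]'
python3 -m pendant '[-0.9,-0.62,0,0,0,0,-0.9,-0.62,0,0,0,0,-0.9,-0.62,0,0,0,0,-0.9,-0.62,0,0,0,0,-0.9,-0.62,0,0,0,0,-0.9,-0.62,0,0,0,0,-0.9,-0.62,0,0,0,0,-0.9,-0.62,0,0,0,0]'
python3 -m pendant '[-0.9,-0.62,0,0,0,0,-0.9,-0.62,0,0,0,0,-0.9,-0.62,0,0,0,0,-0.9,-0.62,0,0,0,0,-0.9,-0.62,0,0,0,0,-0.9,-0.62,0,0,0,0,-0.9,-0.62,0,0,0,0,-0.9,-0.62,0,0,0,0]'
python3 -m pendant '[-0.9,-0.62,0,0,0,0,-0.9,-0.62,0,0,0,0,-0.9,-0.62,0,0,0,0,-0.9,-0.62,0,0,0,0,-0.8,-0.6,0,0,0,0,-0.4,-0.3,0,0,0,0,0,0,0,0,0,0,0,0,0,0,0,0]'
python3 - <<'E'
from h import *
import pickle
s=get_state(); f=grab_frame("wrist"); pickle.dump((f,s),open("w1.pkl","wb")); save("pics/w1.png",f); print(s["q"].round(3),s["ee_pos"],s["contact_force"])
print(tool([1,0,0]),tool([0,1,0]))
E
```

```text
time: 0.95
ee_pos: [318.0, 475.8, 339.2]
tool_rot: [0.554, 3.092, 0.001]
contact_force: [0.3, 0.9, 0.9]
finger_gap: 85.4
finger_force: 0.0
time: 1.75
ee_pos: [418.4, 332.8, 338.7]
tool_rot: [0.554, 3.092, 0.001]
contact_force: [0.4, 0.7, -0.0]
finger_gap: 85.4
finger_force: 0.0
time: 2.55
ee_pos: [518.8, 189.9, 338.7]
tool_rot: [0.554, 3.092, 0.001]
contact_force: [-0.8, 0.8, 0.6]
finger_gap: 85.0
finger_force: 0.0
time: 3.35
ee_pos: [584.6, 95.5, 338.1]
tool_rot: [-0.552, -3.092, -0.001]
contact_force: [-0.0, 0.2, -0.1]
finger_gap: 85.2
finger_force: 0.0
[-0.442  0.361  0.272  1.605 -0.103  1.19   1.069] [584.60726356  95.46919585 338.08665853] [-0.03309361  0.16279121 -0.06055459]
[-4.69285364e-02  1.72543360e-02 -1.89758732e-05] [1.72543173e-02 4.69285298e-02 4.03730642e-05]
```

View pics/w1.png

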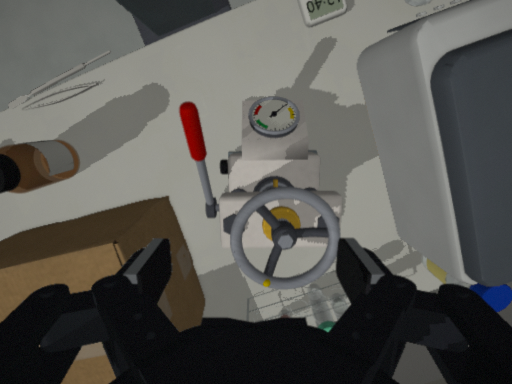

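The wrist picture shows the wheel centre at (285,238), yellow dot at (267,284), and red grip from (188,105) to (198,158). The gauge is at (275,116), and the carton corner is at (165,200), clear of the lever.

```bash
cat > meas.py <<'E'
from h import *
import pickle
from scipy.optimize import least_squares
def rim(f,s,zr=None):
    C=cloud(f,s); v,u=np.mgrid[:384,:512]
    c=f["color"].astype(int)
    m=(C[...,2]>198)&(C[...,2]<225)&(np.hypot(C[...,0]-635,C[...,1]-100)<75)
    P=C[m]
    fit=lambda P:least_squares(lambda x:np.hypot(P[:,0]-x[0],P[:,1]-x[1])-x[2],[635,100,49],loss="soft_l1",f_scale=2).x
    x=fit(P)
    for _ in range(5):
        k=abs(np.hypot(P[:,0]-x[0],P[:,1]-x[1])-x[2])<8; x=fit(P[k])
    z=P[k][:,2]
    print("rim",x.round(1),k.sum(),"ztop",np.percentile(z,[5,50,90,98]).round(1))
    yel=(c[...,0]>150)&(c[...,1]>120)&(c[...,2]<90)&(abs(np.hypot(C[...,0]-x[0],C[...,1]-x[1])-49)<12)&(C[...,2]>190)
    yp=C[yel]; 
    if len(yp): d=yp.mean(0)[:2]-x[:2]; print("dot",yp.mean(0).round(1),len(yp),np.degrees(np.arctan2(d[1],d[0])).round(1))
    # pixel ellipse of ring mask
    mm=cv2.morphologyEx((m&(abs(np.hypot(C[...,0]-x[0],C[...,1]-x[1])-49)<12)).astype(np.uint8),cv2.MORPH_CLOSE,np.ones((3,3)))
    cs,_=cv2.findContours(mm,cv2.RETR_EXTERNAL,cv2.CHAIN_APPROX_NONE); e=cv2.fitEllipse(max(cs,key=len)); print("ellipse",np.round(e[0],1),np.round(e[1],1)); return e[0],x
def red(f,s):
    C=cloud(f,s); c=f["color"].astype(int)
    m=(c[...,0]>110)&(c[...,1]<60)&(c[...,2]<60)&(C[...,2]>25)&(C[...,2]<190)
    n,l,st,ce=cv2.connectedComponentsWithStats(m.astype(np.uint8)); k=1+st[1:,4].argmax(); P=C[l==k]
    d=np.linalg.svd(P-P.mean(0),full_matrices=False)[2][0]; d*=np.sign(d[0]); t=(P-P.mean(0))@d
    print("red",len(P),P.mean(0).round(1),"dir",d.round(3),"ext",np.percentile(t,[1,99]).round(1),"px",ce[k].round(1)); return ce[k]
if __name__=="__main__":
    import sys
    f,s=pickle.load(open(sys.argv[1],"rb")); rim(f,s); red(f,s)
E
python3 meas.py w1.pkl; python3 -m pendant '[0.3,0.3,0,0,0,0,0.8,0.6,0,0,0,0,0.8,0.6,0,0,0,0,0.3,0.3,0,0,0,0,0,0,0,0,0,0,0,0,0,0,0,0,0,0,0,0,0,0,0,0,0,0,0,0]' | head -2
python3 - <<'E'
from meas import *
s=get_state(); f=grab_frame("wrist"); pickle.dump((f,s),open("w2.pkl","wb"))
A=[(f,s),pickle.load(open("w1.pkl","rb"))]
es=[rim(*a)[0] for a in A]; rs=[red(*a) for a in A]
for nm,q in(("wheel",es),("red",rs)):
    (o1,d1),(o2,d2)=[ray(a[0],p[0],p[1],a[1]) for a,p in zip(A,q)]
    t=np.linalg.lstsq(np.c_[d1,-d2],o2-o1,rcond=None)[0]; p,r=o1+d1*t[0],o2+d2*t[1]; print(nm,((p+r)/2).round(1),"gap",np.linalg.norm(p-r).round(2))
E
```

```text
rim [640.1 109.3  48.1] 3655 ztop [209.3 214.1 215.5 216.1]
dot [678.7  75.4 216.8] 13 -41.3
ellipse [284.8 237.6] [101.1 109.8]
red 538 [511.5  48.  144.2] dir [ 0.758 -0.276 -0.591] ext [-30.2  41.8] px [189.7 131.5]
time: 4.2
ee_pos: [556.7, 142.8, 337.9]
rim [639.7 110.1  48.3] 3299 ztop [208.9 214.  215.4 216.1]
ellipse [250.3 275.3] [ 92.8 106.2]
rim [640.1 109.3  48.1] 3655 ztop [209.3 214.1 215.5 216.1]
dot [678.7  75.4 216.8] 13 -41.3
ellipse [284.8 237.6] [101.1 109.8]
red 416 [510.5  48.9 145.2] dir [ 0.765 -0.272 -0.583] ext [-28.7  42.2] px [162.4 168.2]
red 538 [511.5  48.  144.2] dir [ 0.758 -0.276 -0.591] ext [-30.2  41.8] px [189.7 131.5]
wheel [640.6 109.8 208.3] gap 0.09
red [510.2  46.8 139. ] gap 0.5
```

```bash
python3 -m pendant '[-0.7,0.25,0,0,0,0,-0.8,0.25,0,0,0,0,-0.7,0.25,0,0,0,0,0,0,0,0,0,-1,0,0,0,0,0,-1,0,0,0,0,0,-1,0,0,0,0,0,-1,0,0,0,0,0,-1]' 0.3 60 | head -3
python3 -m pendant '[0,0,0.3,0,0,-1,0,0,0.7,0,0,-1,0,0,0.8,0,0,-1,0,0,0.8,0,0,-1,0,0,0.8,0,0,-1,0,0,0.7,0,0,-1,0,0,0.4,0,0,-0.5,0,0,0,0,0,0]' | head -5
python3 - <<'E'
from h import *
s=get_state(); print(s["q"].round(3),s["ee_pos"],Ro.from_rotvec(s["tool_rot"]).as_matrix().round(3).tolist())
f=grab_frame("wrist"); save("pics/w3.png",f)
c=np.array([640.3,109.5]); d=s["ee_pos"][:2]-c; print(np.hypot(*d),np.degrees(np.arctan2(d[1],d[0])))
t=c+49*np.array([np.cos(np.radians(139)),np.sin(np.radians(139))]); print(tool(np.r_[t-s["ee_pos"][:2],208-s["ee_pos"][2]]))
E
```

```text
time: 5.05
ee_pos: [603.0, 142.1, 337.8]
tool_rot: [0.272, -3.13, 0.0]
time: 5.85
ee_pos: [602.2, 141.8, 246.5]
tool_rot: [1.294, -2.86, -0.0]
contact_force: [0.1, -0.4, -0.2]
finger_gap: 30.1
[-0.311  0.485  0.009  1.626 -0.005  1.032  2.121] [602.15747167 141.79718611 246.49436169] [[-0.66, -0.751, -0.002], [-0.751, 0.66, -0.001], [0.002, 0.001, -1.0]]
49.97960282442549 139.74374198042295
[-0.0346559  -0.04964593  1.92465702]
```

View pics/w3.png

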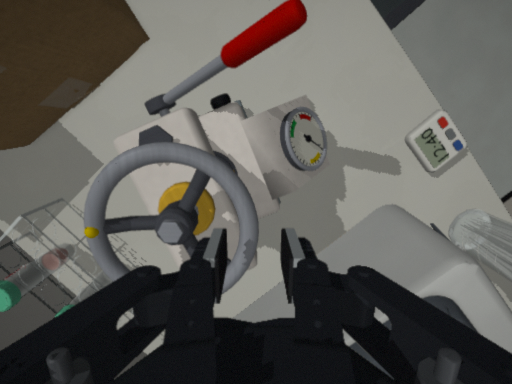

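The picture shows the fingers straddling the left near part of the rim, clear of spokes, with the spokes at about (120,225), (215,180) and (200,250). I'll re-measure the centre from here before descending.

Run:
```python
from meas import *
s=get_state(); f=grab_frame("wrist"); rim(f,s); pickle.dump((f,s),open("w3.pkl","wb"))
p=s["ee_pos"]; print(proj(f,[p,[p[0],p[1],209],[603.3,141.7,209]],s).round())
```

```text
rim [640.1 108.8  47.8] 7329 ztop [209.7 214.2 215.5 216.2]
dot [678.6  74.8 216.5] 35 -41.4
ellipse [172.8 222.3] [147.6 163.7]
[[254. 255.]
 [254. 226.]
 [252. 226.]]
```

```bash
python3 -m pendant '[0,-0.1,0.3,0,0,0,0,-0.03,0.5,0,0,0,0,0,0.6,0,0,0,0,0,0.4,0,0,0,0,0,0.12,0,0,0,0,0,0,0,0,0,0,0,0,0,0,0,0,0,0,0,0,0]' 0.3 60
python3 -m pendant '[0,0,0,0,0,0,0,0,0,0,0,0,0,0,0,0,0,0,0,0,0,0,0,0,0,0,0,0,0,0,0,0,0,0,0,0,0,0,0,0,0,0,0,0,0,0,0,0]' 1 60
python3 - <<'E'
from h import *
s=get_state();c=np.array([640.2,109.2]); d=s["ee_pos"][:2]-c; print(np.hypot(*d),np.degrees(np.arctan2(d[1],d[0])),s["wrist_torque"])
E
```

```text
time: 6.75
ee_pos: [605.0, 141.0, 210.0]
tool_rot: [-1.296, 2.861, -0.0]
contact_force: [-0.4, -0.4, 0.4]
finger_gap: 29.6
finger_force: 0.0
time: 7.55
ee_pos: [605.7, 140.3, 210.1]
tool_rot: [-1.294, 2.861, -0.002]
contact_force: [4.7, -3.2, 3.0]
finger_gap: 10.6
finger_force: 57.5
46.46733098722148 137.95451041120262 [-0.64331783 -0.87152363 -0.11949362]
```

```bash
cat > st.py <<'E'
from h import *
s=get_state();c=np.array([641,108.5]); d=s["ee_pos"][:2]-c; a=np.arctan2(d[1],d[0])
F=s["contact_force"]; T=Ro.from_rotvec(s["tool_rot"]).as_matrix()
print("r",np.hypot(*d).round(1),"ang",np.degrees(a).round(1),"toolyaw",np.degrees(np.arctan2(T[1,1],T[0,1])).round(1),"z",s["ee_pos"][2].round(1),"Ftool",(T.T@F).round(1),"q",s["q"].round(2),"tz",s["wrist_torque"].round(2),"gap",s["finger_gap"].round(1),"t",s["time"])
E
python3 -m pendant '[-0.13,0,0,0,0,0.5,-0.256,-0.013,0.01,0,0,1,-0.256,-0.013,0.01,0,0,1,-0.256,-0.013,0.01,0,0,1,-0.256,-0.013,0.01,0,0,1,-0.256,-0.013,0.01,0,0,1,-0.256,-0.013,0.01,0,0,1,-0.13,0,0,0,0,0.5]' 1 80 >/dev/null; python3 st.py
```

```text
Traceback (most recent call last):
  File "st.py", line 4, in <module>
    print("r",np.hypot(*d).round(1),"ang",np.degrees(a).round(1),"toolyaw",np.degrees(np.arctan2(T[1,1],T[0,1])).round(1),"z",s["ee_pos"][2].round(1),"Ftool",(T.T@F).round(1),"q",s["q"].round(2),"tz",s["wrist_torque"].round(2),"gap",s["finger_gap"].round(1),"t",s["time"])
                                                                                                                                                                                                                                         ^^^^^^^^^^^^^^^^^^^^^
AttributeError: 'float' object has no attribute 'round'
```

```bash
sed -i 's/s\["finger_gap"\].round(1)/round(float(s["finger_gap"]),1)/' st.py; python3 st.py
python3 - <<'E'
from meas import *
s=get_state(); f=grab_frame("wrist"); rim(f,s); pickle.dump((f,s),open("w4.pkl","wb")); save("pics/w4.png",f)
E
```

```text
r 47.6 ang 96.9 toolyaw 96.5 z 208.7 Ftool [ 2.9 -6.2 -7.6] q [-0.44  0.59  0.18  1.57 -0.12  1.    1.47] tz [-1.21  0.38  0.31] gap 9.8 t 8.35
rim [640.3 110.9  47.8] 10867 ztop [207.7 212.9 214.2 215.7]
dot [648.4  59.9 215.4] 59 -81.0
ellipse [162.  244.9] [173.8 211.2]
```

View pics/w4.png

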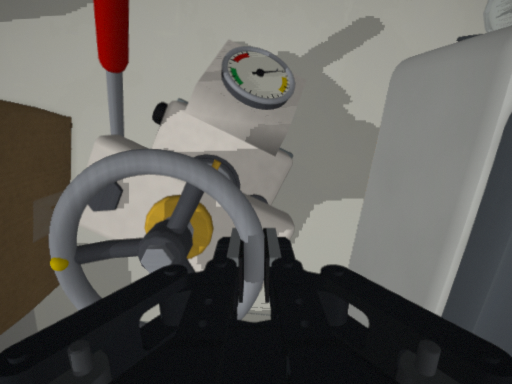

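The picture shows the wheel turned about 40°: yellow dot at (60,264), grip firm on the rim at (250,270), needle still at zero, dial centre at (260,72). Next I'll write a numeric needle reader and carry on turning by an amount that is still before contact.

```bash
cat > gauge.py <<'E'
from h import *
import pickle,json,os
def setup():
    f,s=pickle.load(open("w1.pkl","rb")); C=cloud(f,s)
    v,u=np.mgrid[:384,:512]; m=(np.hypot(u-274,v-116)<19)&(f["depth"]>0); P=C[m]
    c=P.mean(0); n=np.linalg.svd(P-c,full_matrices=False)[2][2]; n*=np.sign(n[2])
    g=f["color"].astype(int).sum(2); md=(g<130)&(np.hypot(u-274,v-116)<12); print("dark",np.c_[u[md],v[md]].mean(0),md.sum())
    # dial outline ellipse centre
    return c,n
EX=np.array([np.cos(np.radians(-20)),np.sin(np.radians(-20)),0])
def axes():
    n=-EX*.7071+np.array([0,0,.7071]); x=EX*.7071+np.array([0,0,.7071]); return x,np.cross(n,x),n  # up, left, normal
def read(f,s,c,r0=8,r1=20,out=None):
    x,l,n=axes(); r=np.linspace(r0,r1,25); th=np.radians(np.arange(0,300,1)-15)  # reading
    a=-np.radians(135)+th  # clockwise from up
    X=np.array(c)+r[:,None,None]*(np.cos(a)[None,:,None]*x-np.sin(a)[None,:,None]*l)
    p=proj(f,X,s).astype(np.float32); g=cv2.cvtColor(f["color"],cv2.COLOR_RGB2GRAY)
    I=cv2.remap(g,p[...,0],p[...,1],cv2.INTER_LINEAR).mean(0)
    I=cv2.GaussianBlur(I[None].astype(np.float32),(9,1),2)[0]; k=I.argmin()
    if out:
        w=np.linspace(-36,36,240); yy,xx=np.meshgrid(-w,w,indexing="ij"); Q=np.array(c)+yy[...,None]*x-xx[...,None]*l
        q=proj(f,Q,s).astype(np.float32); return th[k],I[k],np.median(I),cv2.remap(f["color"],q[...,0],q[...,1],cv2.INTER_LINEAR)[:,:,::-1]
    return th[k].round(2),I[k].round(),np.median(I).round()
E
python3 -m pendant '[-0.13,0,0.04,0,0,0.5,-0.256,-0.013,0.04,0,0,1,-0.256,-0.013,0.03,0,0,1,-0.256,-0.013,0.02,0,0,1,-0.256,-0.013,0.01,0,0,1,-0.256,-0.013,0.01,0,0,1,-0.256,-0.013,0.01,0,0,1,-0.256,-0.013,0.01,0,0,1]' >/dev/null; python3 st.py
python3 -m pendant '[-0.256,-0.013,0.01,0,0,1,-0.256,-0.013,0.01,0,0,1,-0.256,-0.013,0.01,0,0,1,-0.256,-0.013,0.01,0,0,1,-0.256,-0.013,0.01,0,0,1,-0.256,-0.013,0.01,0,0,1,-0.256,-0.013,0.01,0,0,1,-0.13,0,0,0,0,0.5]' >/dev/null; python3 st.py
python3 - <<'E'
from gauge import *
c,n=setup(); print(c,n,axes()[2])
o=[]
A={k:pickle.load(open(k+".pkl","rb")) for k in("w1","w2","w3","w4","scene","side")}
for k in("scene","side","wrist"):
    s=get_state(); A[k+"N"]=(grab_frame(k),s)
pickle.dump(A["wristN"],open("w5.pkl","wb"))
for k,a in A.items():
    r=read(*a,c,out=1); print(k,r[:3]); o.append(r[3])
o=o[:6]
cv2.imwrite("pics/g1.png",np.vstack([np.hstack(o[:3]),np.hstack(o[3:])]))
E
```

```text
r 48.1 ang 51.2 toolyaw 51.5 z 207.0 Ftool [  3.8  -8.7 -18.1] q [-0.52  0.67  0.37  1.48 -0.26  1.05  0.81] tz [-1.22  1.59  0.29] gap 9.4 t 9.2
r 48.7 ang 7.1 toolyaw 6.6 z 205.6 Ftool [ -1.8  -8.6 -17.9] q [-0.57  0.72  0.56  1.45 -0.41  1.08  0.18] tz [-0.49  1.57  0.45] gap 9.9 t 10.0
dark [273.5 113.5] 20
[528.82660042 149.61313772  48.02336579] [-0.67327395  0.23433211  0.70127787] [-0.66445665  0.24184244  0.7071    ]
w1 (np.float64(-0.2617993877991494), np.float32(75.900314), np.float32(121.68924))
w2 (np.float64(-0.2617993877991494), np.float32(79.192024), np.float32(121.42265))
w3 (np.float64(-0.2617993877991494), np.float32(76.64926), np.float32(117.676506))
w4 (np.float64(-0.2617993877991494), np.float32(93.45058), np.float32(131.78897))
scene (np.float64(-0.10471975511965978), np.float32(95.8064), np.float32(142.34625))
side (np.float64(-0.15707963267948966), np.float32(47.662464), np.float32(84.63234))
sceneN (np.float64(-0.10471975511965978), np.float32(101.750084), np.float32(150.09239))
sideN (np.float64(-0.15707963267948966), np.float32(48.844547), np.float32(88.385284))
wristN (np.float64(4.956735075663896), np.float32(87.55827), np.float32(126.203575))
```

View pics/g1.png

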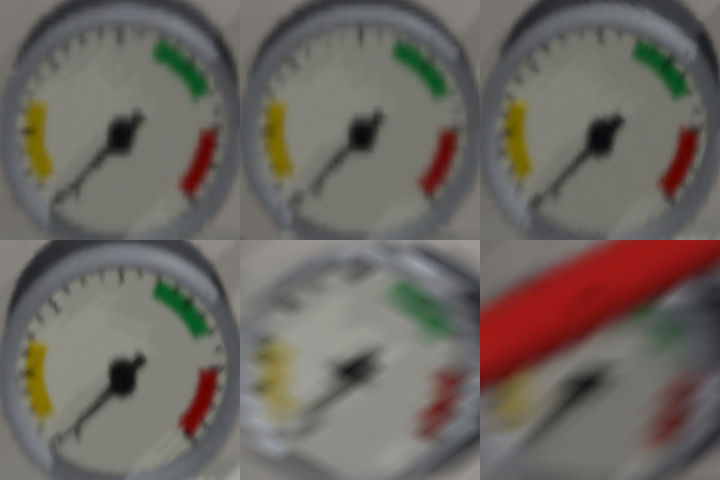

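The rectified dials show the needle at 0, with a true centre about 4.5 mm lower than my estimate in the wrist views and about (112,130) in the scene crop. I'll correct the centres and turn on in 24° steps.

```bash
cat >> gauge.py <<'E'
C0=np.array([528.83,149.61,48.02])
def now(save=None):
    x,l,n=axes(); r={}
    for k,c in(("scene",C0-3*x+2.4*l),("wrist",C0-4.5*x)):
        s=get_state(); f=grab_frame(k); v=read(f,s,c,out=1); r[k]=[round(float(t),2) for t in v[:3]]
        if save: cv2.imwrite(f"pics/{save}_{k}.png",v[3])
    print(r)
E
python3 - <<'E'
from gauge import *
x,l,n=axes()
for k in("w1","w3","w4","w5"): print(k,read(*pickle.load(open(k+".pkl","rb")),C0-4.5*x))
E
python3 -m pendant '[-0.128,-0.003,0.005,0,0,0.5,-0.128,-0.003,0.005,0,0,0.5,-0.128,-0.003,0.005,0,0,0.5,-0.128,-0.003,0.005,0,0,0.5,-0.128,-0.003,0.005,0,0,0.5,-0.128,-0.003,0.005,0,0,0.5,-0.128,-0.003,0.005,0,0,0.5,-0.128,-0.003,0.005,0,0,0.5]' >/dev/null; python3 st.py; python3 -c "
import gauge;gauge.now()"
```

```text
w1 (np.float64(-0.07), np.float32(72.0), np.float32(118.0))
w3 (np.float64(-0.09), np.float32(67.0), np.float32(117.0))
w4 (np.float64(-0.1), np.float32(73.0), np.float32(132.0))
w5 (np.float64(4.96), np.float32(91.0), np.float32(126.0))
r 49.0 ang -16.2 toolyaw -17.3 z 204.8 Ftool [ -3.   -5.4 -16.3] q [-0.6   0.74  0.66  1.47 -0.49  1.1  -0.15] tz [-0.36  1.24  0.56] gap 10.1 t 10.95
{'scene': [-0.09, 108.12, 152.54], 'wrist': [2.3, 76.99, 101.7]}
```

```bash
python3 -m pendant '[-0.128,-0.003,0.005,0,0,0.5,-0.128,-0.003,0.005,0,0,0.5,-0.128,-0.003,0.005,0,0,0.5,-0.128,-0.003,0.005,0,0,0.5,-0.128,-0.003,0.005,0,0,0.5,-0.128,-0.003,0.005,0,0,0.5,-0.128,-0.003,0.005,0,0,0.5,-0.128,-0.003,0.005,0,0,0.5]' >/dev/null; python3 st.py; python3 -c "
import gauge;gauge.now()"
```

```text
r 49.2 ang -39.2 toolyaw -41.3 z 204.1 Ftool [ -2.   -2.3 -15.5] q [-0.65  0.76  0.76  1.51 -0.56  1.1  -0.48] tz [-0.14  0.53  0.55] gap 9.8 t 11.85
{'scene': [-0.09, 107.63, 152.38], 'wrist': [4.96, 81.59, 120.82]}
```

```bash
python3 -m pendant '[-0.128,-0.003,0.005,0,0,0.5,-0.128,-0.003,0.005,0,0,0.5,-0.128,-0.003,0.005,0,0,0.5,-0.128,-0.003,0.005,0,0,0.5,-0.128,-0.003,0.005,0,0,0.5,-0.128,-0.003,0.005,0,0,0.5,-0.128,-0.003,0.005,0,0,0.5,-0.128,-0.003,0.005,0,0,0.5]' >/dev/null; python3 st.py; python3 -c "
import gauge;gauge.now()"
```

```text
r 49.1 ang -63.0 toolyaw -65.3 z 203.3 Ftool [ -0.6   0.7 -14.1] q [-0.7   0.77  0.87  1.57 -0.64  1.1  -0.82] tz [-0.26  0.07  0.47] gap 10.0 t 12.75
{'scene': [-0.07, 107.93, 152.98], 'wrist': [1.45, 46.82, 92.53]}
```

```bash
python3 -m pendant '[-0.128,-0.003,0.005,0,0,0.5,-0.128,-0.003,0.005,0,0,0.5,-0.128,-0.003,0.005,0,0,0.5,-0.128,-0.003,0.005,0,0,0.5,-0.128,-0.003,0.005,0,0,0.5,-0.128,-0.003,0.005,0,0,0.5,-0.128,-0.003,0.005,0,0,0.5,-0.128,-0.003,0.005,0,0,0.5]' >/dev/null; python3 st.py; python3 -c "
import gauge;gauge.now()"
```

```text
r 49.0 ang -86.8 toolyaw -89.3 z 202.4 Ftool [  0.5   3.4 -14.3] q [-0.77  0.79  0.97  1.63 -0.71  1.11 -1.16] tz [-0.55 -0.05  0.43] gap 10.1 t 13.65
{'scene': [-0.09, 107.45, 152.97], 'wrist': [1.71, 14.52, 17.0]}
```

```bash
python3 -m pendant '[-0.128,-0.003,0.005,0,0,0.5,-0.128,-0.003,0.005,0,0,0.5,-0.128,-0.003,0.005,0,0,0.5,-0.128,-0.003,0.005,0,0,0.5,-0.128,-0.003,0.005,0,0,0.5,-0.128,-0.003,0.005,0,0,0.5,-0.128,-0.003,0.005,0,0,0.5,-0.128,-0.003,0.005,0,0,0.5]' >/dev/null; python3 st.py; python3 -c "
import gauge;gauge.now()"
```

```text
r 48.8 ang -110.7 toolyaw -113.4 z 201.6 Ftool [  1.7   2.7 -16. ] q [-0.85  0.81  1.08  1.69 -0.78  1.13 -1.52] tz [-0.89  0.11  0.39] gap 9.7 t 14.55
{'scene': [-0.07, 108.39, 152.02], 'wrist': [2.74, 18.96, 20.44]}
```

```bash
python3 -m pendant '[-0.128,-0.003,0.005,0,0,0.5,-0.128,-0.003,0.005,0,0,0.5,-0.128,-0.003,0.005,0,0,0.5,-0.128,-0.003,0.005,0,0,0.5,-0.128,-0.003,0.005,0,0,0.5,-0.128,-0.003,0.005,0,0,0.5,-0.128,-0.003,0.005,0,0,0.5,-0.128,-0.003,0.005,0,0,0.5]' >/dev/null; python3 st.py; python3 -c "
import gauge;gauge.now()"
```

```text
r 48.4 ang -134.5 toolyaw -137.4 z 201.4 Ftool [  2.6   5.5 -20.7] q [-0.92  0.85  1.17  1.73 -0.85  1.16 -1.89] tz [-1.05  0.47  0.43] gap 9.9 t 15.45
{'scene': [0.33, 126.13, 150.33], 'wrist': [4.96, 18.11, 75.34]}
```

```bash
python3 -m pendant '[-0.05,-0.001,0,0,0,0.2,-0.05,-0.001,0,0,0,0.2,-0.05,-0.001,0,0,0,0.2,-0.05,-0.001,0,0,0,0.2,-0.05,-0.001,0,0,0,0.2,-0.05,-0.001,0,0,0,0.2,-0.05,-0.001,0,0,0,0.2,0,0,0,0,0,0]' >/dev/null; python3 st.py; python3 -c "
import gauge;gauge.now('n1')"
```

```text
r 48.3 ang -142.9 toolyaw -145.7 z 201.4 Ftool [  0.5   5.3 -21.8] q [-0.94  0.86  1.19  1.74 -0.87  1.17 -2.04] tz [-0.95  0.77  0.27] gap 10.0 t 16.35
{'scene': [0.54, 133.94, 151.38], 'wrist': [0.05, 16.13, 23.61]}
```

View pics/n1_scene.png

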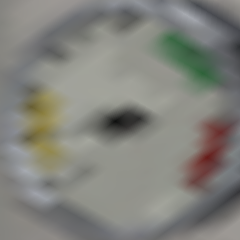

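The needle stands in the yellow band at about 0.6. Now I release the wheel, rise, and check the room near the carton.

```bash
python3 -m pendant '[0,0,0,0,0,0,0,0,0,0,0,0,0,0,0,0,0,0,0,0,-0.2,0,0,0,0,0,-0.6,0,0,0,0,0,-1,0,0,0,0,0,-1,0,0,0,0,0,-1,0,0,0]' 0.3 60
python3 -m pendant '[0,0,-1,0,0,0,0,0,-1,0,0,-1,0,0,-1,0,0,-1,0,0,-1,0,0,-1,0,0,0,0,0,-1,0,0,0,0,0,-1,0,0,0,0,0,-1,0,0,0,0,0,-1]' >/dev/null
python3 st.py
python3 - <<'E'
from gauge import *
now()
f,s=pickle.load(open("w1.pkl","rb")); 
ey=np.array([-EX[1],EX[0],0]); o=np.array([640.3,109.3,0])
for nm in("w1","w2","side","scene"):
    f,s=pickle.load(open(nm+".pkl","rb")); C=cloud(f,s); P=(C-o)@np.c_[EX,ey,[0,0,1]]; c=f["color"].astype(int)
    m=(P[...,2]>150)&(P[...,2]<230)&(P[...,1]<-75)&(P[...,1]>-330)&(P[...,0]>-200)&(P[...,0]<150)&(c[...,0]-c[...,2]>25)&(c[...,1]-c[...,2]>8)
    q=P[m]; 
    if len(q)>20: print(nm,len(q),[ (int(b),np.percentile(q[abs(q[:,0]-b)<10][:,1],98).round()) for b in range(-150,100,20) if (abs(q[:,0]-b)<10).sum()>5], np.percentile(q[:,2],[50,98]))
    r=(c[...,0]>110)&(c[...,1]<60)&(c[...,2]<60)&(C[...,2]>25)&(abs(P[...,1]+100)<60)&(abs(P[...,0]+100)<90); q=P[r]; print("red",q.mean(0).round(1), [(b,q[abs(q[:,0]-b)<6][:,1].mean().round(1),q[abs(q[:,0]-b)<6][:,2].max().round(1)) for b in(-140,-120,-100,-80)])
E
```

```text
time: 17.25
ee_pos: [601.6, 80.8, 276.3]
tool_rot: [-2.778, 1.467, -0.001]
contact_force: [-0.4, -0.3, 0.6]
finger_gap: 29.9
finger_force: 0.0
r 48.3 ang -144.8 toolyaw -103.5 z 355.7 Ftool [-0.1 -0.3  0.4] q [-0.92  0.56  1.09  1.57 -0.51  1.32 -1.57] tz [-0.01 -0.01 -0.02] gap 30.0 t 18.05
{'scene': [0.52, 122.95, 150.31], 'wrist': [0.23, 88.23, 109.55]}
w1 6794 [(10, np.float64(-174.0)), (30, np.float64(-170.0)), (50, np.float64(-186.0)), (70, np.float64(-214.0)), (90, np.float64(-297.0))] [200.34611868 202.85961119]<stdin>:10: RuntimeWarning: Mean of empty slice.
  ret = ret.dtype.type(ret / rcount)
Traceback (most recent call last):
ValueError: zero-size array to reduction operation maximum which has no identity
```

```bash
python3 -m pendant '[-0.56,0.33,0,0,0,0,-0.56,0.33,0,0,0,0,-0.56,0.33,0,0,0,0,-0.56,0.33,0,0,0,0,-0.56,0.33,0,0,0,0,-0.56,0.33,0,0,0,0,-0.56,0.33,0,0,0,0,-0.56,0.33,0,0,0,0]' 1 60 >/dev/null
python3 -m pendant '[0,0,0,0,0,-0.9,0,0,0,0,0,-0.9,0,0,0,0,0,-0.9,0,0,0,0,0,-0.9,0,0,0,0,0,-0.9,0,0,0,0,0,-0.9,0,0,0,0,0,-0.9,0,0,0,0,0,-0.9]' >/dev/null
python3 -m pendant '[0,0,0,0,0,-0.9,0,0,0,0,0,-0.9,0,0,0,0,0,-0.9,0,0,0,0,0,-0.9,0,0,0,0,0,-0.9,0,0,0,0,0,-0.9,0,0,0,0,0,-0.9,0,0,0,0,0,-0.9]' >/dev/null
python3 -m pendant '[0,0,0.3,0,0,-0.9,0,0,0.3,0,0,-0.9,0,0,0.3,0,0,-0.9,0,0,0.3,0,0,-0.9,0,0,0.3,0,0,-0.9,0,0,0.3,0,0,-0.9,0,0,0.3,0,0,-0.9,0,0,0.3,0,0,-0.9]' >/dev/null
python3 -m pendant '[0,0,0.3,0,0,-0.9,0,0,0.3,0,0,-0.9,0,0,0.3,0,0,-0.9,0,0,0.3,0,0,-0.9,0,0,0.3,0,0,-0.9,0,0,0.3,0,0,-0.4,0,0,0,0,0,0,0,0,0,0,0,0]'
python3 st.py
python3 - <<'E'
from gauge import *
now(); s=get_state(); print(tool(np.array([502,50.5,200])-s["ee_pos"]))
import meas
f=grab_frame("wrist"); meas.red(f,s); meas.rim(f,s)
E
```

```text
time: 22.15
ee_pos: [502.2, 50.5, 271.0]
tool_rot: [0.941, 2.997, -0.0]
contact_force: [-0.1, 0.4, 0.0]
finger_gap: 0.0
finger_force: 0.0
r 150.4 ang -157.3 toolyaw 55.1 z 271.0 Ftool [ 0.3  0.3 -0. ] q [-0.67  0.29  0.58  1.92 -0.19  0.99  0.96] tz [ 0.02 -0.02  0.05] gap 0.0 t 22.15
{'scene': [0.54, 124.26, 151.78], 'wrist': [0.63, 85.53, 127.23]}
[ 0.00811216 -0.01968367  3.55842252]
red 785 [508.8  48.9 145.7] dir [ 0.769 -0.274 -0.578] ext [-27.6  44. ] px [253.7 198.5]
rim [637.9 109.1  47.9] 2916 ztop [200.  205.5 207.  207.7]
dot [681.1 137.4 208.6] 7 33.3
ellipse [414.4 286.9] [ 79.  109.7]
```

```bash
python3 -m pendant '[0,0.03,0.4,0,0,-0.8,0,0,0.6,0,0,-0.9,0,0,0.7,0,0,-0.8,0,0,0.8,0,0,0,0,0,0.7,0,0,0,0,0,0.4,0,0,0,0,0,0.15,0,0,0,0,0,0,0,0,0]'
python3 -m pendant '[0,0,0.3,0,0,0,0,0,0.5,0,0,0,0,0,0.5,0,0,0,0,0,0.5,0,0,0,0,0,0.5,0,0,0,0,0,0.5,0,0,0,0,0,0.3,0,0,0,0,0,0,0,0,0]'
python3 st.py
python3 - <<'E'
from gauge import *
now()
import meas
s=get_state();f=grab_frame("wrist"); meas.red(f,s)
E
```

```text
time: 23.1
ee_pos: [502.5, 51.3, 195.8]
tool_rot: [-0.537, -3.095, 0.0]
contact_force: [-0.3, -0.1, -1.4]
finger_gap: 0.0
finger_force: 0.0
time: 23.9
ee_pos: [503.6, 51.3, 133.6]
tool_rot: [0.537, 3.093, 0.001]
contact_force: [0.7, -0.4, 8.8]
finger_gap: 0.2
finger_force: 4.3
r 148.8 ang -157.4 toolyaw 70.3 z 133.6 Ftool [-0.8 -0.1 -8.7] q [-0.53  0.49  0.44  2.02 -0.32  0.69  1.33] tz [-0.05 -0.08  0.01] gap 0.2 t 23.9
{'scene': [3.04, 81.41, 149.02], 'wrist': [0.93, 65.38, 123.2]}
red 1366 [479.2  57.8 124.7] dir [ 0.777 -0.448 -0.442] ext [-13.4  26.5] px [246.4 202.1]
```

```bash
python3 -m pendant '[0,0,0.4,0,0,0,0,0,0.6,0,0,0,0,0,0.6,0,0,0,0,0,0.6,0,0,0,0,0,0.6,0,0,0,0,0,0.45,0,0,0,0,0,0.2,0,0,0,0,0,0,0,0,0]'
python3 -c "
import gauge;gauge.now()"
python3 -m pendant '[0,0,-0.4,0,0,0,0,0,-0.9,0,0,0,0,0,-1,0,0,0,0,0,-1,0,0,0,0,0,-1,0,0,0,0,0,-1,0,0,0,0,0,-0.5,0,0,0,0,0,-0.2,0,0,0]'
python3 st.py
python3 -c "
import gauge;gauge.now()"
```

```text
time: 24.85
ee_pos: [499.8, 52.8, 64.0]
tool_rot: [-0.534, -3.09, -0.002]
contact_force: [-7.9, 3.6, 13.7]
finger_gap: 0.1
finger_force: 6.8
{'scene': [1.54, 125.17, 154.28], 'wrist': [1.62, 45.52, 123.53]}
time: 25.75
ee_pos: [502.5, 51.5, 184.9]
tool_rot: [0.536, 3.095, 0.001]
contact_force: [0.2, 0.9, -0.6]
finger_gap: -0.4
finger_force: 0.0
r 149.7 ang -157.6 toolyaw 70.3 z 184.9 Ftool [0.1 0.9 0.6] q [-0.58  0.41  0.49  2.   -0.26  0.8   1.28] tz [ 0.05 -0.01 -0.02] gap -0.4 t 25.75
{'scene': [1.54, 124.46, 148.98], 'wrist': [1.61, 72.99, 120.54]}
```

```bash
python3 -m pendant '[0,0,0.3,0,0,0,0,0,0.4,0,0,0,0,0,0.4,0,0,0,0,0,0.4,0,0,0,0,0,0.4,0,0,0,0,0,0.4,0,0,0,0,0,0.4,0,0,0,0,0,0.4,0,0,0]' >/dev/null
python3 -m pendant '[0,0,0.4,0,0,0,0,0,0.5,0,0,0,0,0,0.5,0,0,0,0,0,0.5,0,0,0,0,0,0.5,0,0,0,0,0,0.4,0,0,0,0,0,0.15,0,0,0,0,0,0,0,0,0]'
python3 -m pendant '[0,0,-0.4,0,0,0,0,0,-0.9,0,0,0,0,0,-1,0,0,0,0,0,-1,0,0,0,0,0,-1,0,0,0,0,0,-1,0,0,0,0,0,-0.5,0,0,0,0,0,-0.2,0,0,0]'
python3 st.py
python3 -c "
import gauge;gauge.now()"
```

```text
time: 27.45
ee_pos: [499.2, 52.8, 63.6]
tool_rot: [-0.534, -3.088, -0.002]
contact_force: [-10.3, 4.6, 22.8]
finger_gap: 0.3
finger_force: 11.7
time: 28.25
ee_pos: [502.3, 51.5, 183.8]
tool_rot: [0.536, 3.095, 0.0]
contact_force: [-0.5, -0.4, 0.3]
finger_gap: 0.1
finger_force: 0.0
r 149.9 ang -157.7 toolyaw 70.3 z 183.8 Ftool [ 0.4 -0.5 -0.3] q [-0.58  0.41  0.49  2.   -0.27  0.8   1.29] tz [-0.02  0.02 -0.  ] gap 0.1 t 28.25
{'scene': [2.43, 103.92, 149.38], 'wrist': [2.41, 69.87, 121.22]}
```

```bash
python3 -m pendant '[0,0,0.3,0,0,0,0,0,0.4,0,0,0,0,0,0.4,0,0,0,0,0,0.4,0,0,0,0,0,0.4,0,0,0,0,0,0.4,0,0,0,0,0,0.4,0,0,0,0,0,0.4,0,0,0]' >/dev/null
python3 -m pendant '[0,0,0.4,0,0,0,0,0,0.4,0,0,0,0,0,0.4,0,0,0,0,0,0.4,0,0,0,0,0,0.3,0,0,0,0,0,0.25,0,0,0,0,0,0.1,0,0,0,0,0,0,0,0,0]'
python3 -c "
import gauge;gauge.now()"
```

```text
time: 29.95
ee_pos: [499.6, 52.5, 75.8]
tool_rot: [-0.534, -3.089, -0.001]
contact_force: [-7.3, 2.9, 15.0]
finger_gap: -0.1
finger_force: 7.0
{'scene': [3.26, 104.3, 159.93], 'wrist': [3.04, 48.34, 126.67]}
```

Reading about 3.05–3.1, which is in the green. I'll lift clear and verify.

```bash
python3 -m pendant '[0,0,-0.4,0,0,0,0,0,-0.8,0,0,0,0,0,-0.8,0,0,0,0,0,-0.9,0,0,0,0,0,-1,0,0,0,0,0,-1,0,0,0,0,0,-1,0,0,0,0,0,-1,0,0,0]' >/dev/null
python3 -m pendant '[0,0,-1,0,0,0,0,0,-1,0,0,0,0,0,-1,0,0,0,0,0,-0.8,0,0,0,0,0,-0.4,0,0,0,0,0,0,0,0,0,0,0,0,0,0,0,0,0,0,0,0,0]'
python3 - <<'E'
from gauge import *
import meas
now('n2'); s=get_state(); f=grab_frame("wrist"); meas.red(f,s); save("pics/w9.png",f)
a=cv2.resize(cv2.imread("pics/n2_wrist.png"),(384,384)); cv2.imwrite("pics/fin.png",cv2.resize(np.hstack([cv2.imread("pics/w9.png"),a]),(790,338)))
E
```

```text
time: 31.65
ee_pos: [501.8, 51.4, 297.6]
tool_rot: [-0.536, -3.094, 0.001]
contact_force: [0.6, -0.4, -0.3]
finger_gap: 0.3
finger_force: 0.0
{'scene': [3.07, 121.78, 148.9], 'wrist': [2.97, 82.08, 127.81]}
red 677 [509.3  48.1 145. ] dir [ 0.765 -0.278 -0.58 ] ext [-28.4  42.8] px [251.6 192.5]
```

View pics/fin.png

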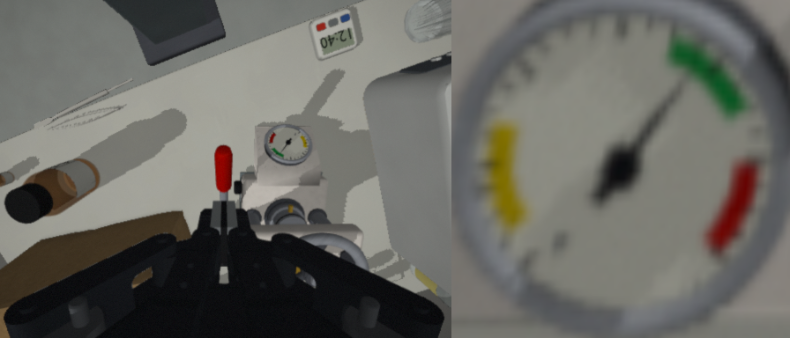

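The needle points into the green band at about (685,85). The lever is back up, with the grip at the same place as at the start, and the gripper is well clear.

```bash
python3 -c "
from station import close_job;print(close_job())"
```

```text
the job is handed in; nothing more can be done
None
```

The job is handed in: I brought the spindle down with the handwheel until the needle stood at about 0.6 in the yellow band, then pumped it to about 3.0 in the green, never into the red; the lever is up, the press is under load, and I touched none of the bottle, beaker, timer or vial.

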